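Raise the spray-booth sash to the pointer

ROBOT

A 6-joint arm with a two-finger parallel gripper is mounted at the origin on the work surface. World frame = base frame: x ahead of the robot, y to its left, z up, the work surface at z = 0. Lengths are in m, angles in rad, forces in N, time in s.
With the tool pointing down it reaches from about 0.35 to 0.85 m from the base axis. Payload 8.1 kg.
Tool frame: the origin (TCP) lies midway between the tips of the shut fingers; the grasp point (between the pads) lies 19 mm behind it; z points along the fingers, y is the line along which they close (so a half turn about z gives the same grasp; the last joint's range is limited). The gripper opens to 93 mm and grips with 3 to 60 N. Pads are 15 mm wide; open, the fingers measure 128 mm over their backs; the gripper's body (75 mm by 188 mm) begins 65 mm behind the grasp point.
Start: joints at [1.207, 0.13, 1.488, -0, 1.523, -0.085], TCP at [0.165, 0.577, 0.194] pointing down, gripper open.
Joint ranges: [-2.96, 2.96], [-0.89, 2.26], [0.02, 2.5], [-1.34, 4.48], [0, 2.73], [-2.66, 2.66]. Speed limits (rad/s): [2.39, 2.39, 2.79, 3.14, 3.14, 3.14].

INTERFACE

Orientations are given as a rotation vector (axis times angle).
In Python, from plant import robot, cams gives the robot as it stands. The module is installed in compiled form; this text tells all that it offers.
- The arm moves only by the tool play_rows, never from a script. Its arguments are lists of equal length, an entry for each row: "slide": the shift along the tool's x, y, z scaled (see below), a list of three; "twist": the turn, a rotation vector about the tool's x, y, z scaled (see below), a list of three. A call has exactly 8 rows; each row shifts and turns the commanded pose from where the row before left it, along the tool's axes as they then stand; what a row does not reach is not made up. The controller multiplies each number of a shift by 25 cm and each number of a turn by 60 degrees. A row lasts 1/10 s, in which the tool goes at most 50 mm and 8.59 degrees, less where a joint would pass 70% of its speed; a pose out of reach is approached as far as the arm can. A call with a number of a shift or a turn outside -1 to 1 is refused whole. A call with a gripper value outside its range is refused whole. "fingers" is the closure, from -1 (fully open) to 1 (shut), set as the call begins (left out, the last holds). The fingers move at their own pace and stop on an object; "force" is the grip in N (left out, the last holds). Time passes only in rows, so rows that do not move let the fingers close, or fill a call up. It gives the time, the measured TCP pose, the force, the opening and the grip force at its end, in the units of the state.
- robot.read_state(): the state, without advancing time (a new reading comes with each control period).
- cams.read_camera(name): name is "scene" or "top" or "wrist"; returns (picture, depth): 480x640x3 uint8, red, green, blue; 480x640 float32, m along the optical axis (not along the pixel's ray), 0 where there is no reading.
- cams.get_calibration(name): a dict with "fx", "fy", "cx", "cy" (pixels), "world_from_camera" (4x4, takes a point from camera to world coordinates). Camera axes: x right, y down, z forward; pixel columns grow to the right and rows downward; lengths in m; the calibration is good to about 2 mm. A picture is of the moment at which its call begins: read the wrist's pose just before it. get_calibration takes no time and is no camera call; for the wrist camera it gives the pose at the moment of the call.
- robot.close_job(): hands the job in; it is judged then, once.
The state is a dict: "t": time; "q": joint angles; "dq": joint speeds; "joint_torque": joint torques, N m; "tool_pos": TCP position; "orientation": TCP orientation; "force": force on the tool from outside, world axes, zero at the start; "wrist_torque": the same for the moment, N m; "opening": finger opening in m; "gripper_force": force on a finger pad.
Only numpy, scipy, OpenCV 4.12 (cv2) and the standard library are available. Lean on these libraries where they do the work, as an engineer would, in place of code of your own. Each camera call takes 0.05 s, during which the arm holds its last target. There are 200 camera calls.

TASK

Set the glaze spray booth to its working opening: with your fingertips beneath the lip, smoothly push the counterweighted clear sash up until the top of its lip is level with the tip of the pointer on the right-hand post, then take the hand away so that the sash stays there. Only push, never pinch the lip, and leave the ware and glazes in and around the booth where they stand.

Things in the scene. Friction and masses are not known exactly. Their poses are not given: they have to be found in the camera images.
- booth: The glaze spray booth, fixed to the bench: a clear-walled cabinet on a white base 500 mm wide and 36 mm high, 490 mm tall over two aluminium front posts (40 mm deep, 30 mm wide, centred 235 mm left and right). Origin on the bench under the middle of the sash; its x axis points straight into the booth, y to the left as one faces it, z up. It stands turned a little about the vertical. The base's front face is 20 mm in front of the origin (at x = -20 mm).
- sash (a joint): Height of the sash above shut, in m: 0 is shut on the base, it grows as the sash rises, top stop at 0.235. The sash (420 mm wide, 200 mm tall, about 0.9 kg) is counterweighted and has a guide friction of about 3 N, so it takes roughly 2 to 6 N to push up and stays wherever it is left. It starts part open by 50 to 85 mm.
- lip_top (a point): Middle of the top front edge of the lip, 50 mm in front of the sash plane; it rises with the sash. The lip is a level aluminium bar along the bottom of the sash, 350 mm wide and 10 mm thick, faced beneath with a 6 mm black rubber strip; 16 mm thick in all. Only the flat brush lies below its middle or in front of it; nothing taller stands within 110 mm to either side of its middle.
- lip_under (a point): Middle of the front bottom edge of the lip (underside of the rubber strip, where the fingers push), 53 mm in front of the sash plane and 16 mm below lip_top. The underside is flat and level, 63 mm deep from this edge inward to behind the sash.
- pointer_tip (a point): The tip of the slim steel pointer that marks the working height: it sticks out level, towards the lip's right-hand end, from a steel collar with a black thumbscrew clamped on the right-hand front post (at the booth's -y side). The collar is 40 mm wide and 24 mm high and the pointer leaves it at mid-height, so the tip is 12 mm below the collar's top. The tip is 49 mm in front of the sash plane and 10 mm clear of the lip's end. It does not move.
- wheel: Dark steel banding wheel standing on the booth's tray, 140 mm across, 42 mm high; origin under its centre. Leave it.
- bowl_in: Terracotta bowl upside down on the banding wheel, 116 mm across, 62 mm high; origin under its centre. Leave it.
- bowl_front: Terracotta bowl upside down on the bench in front of the booth's left post, 120 mm across, 64 mm high; origin under its centre. Leave it.
- jar: Amber glass jar with a brass cap on the bench in front of the booth's right part, 58 mm across, 78 mm high; origin under its centre. Leave it.
- bottle: White plastic bottle, black cap, standing on the tray inside the booth at its left, 44 mm across, 115 mm high; origin under its centre. Leave it.
- brush: Brush lying flat on the bench across the front of the booth, below and just in front of the lip, 190 mm long, under 20 mm high. Leave it.

How it is judged:
On the way, in this order (a step that is already met when the one before it is completed fails the run):
1. the fingers push up against the underside of the lip while the lip's top is still more than 20 mm below the pointer (contact force between the fingers and sash_c6 above 1 N and z of lip_top in the frame of pointer_tip below -0.02 m), for 0.2 s.
2. the top of the lip comes level with the pointer tip (within 6 mm) (z of lip_top in the frame of pointer_tip between -0.006 and 0.006 m), for 0.2 s.
At the end, for the whole second after the job is handed in: The top of the lip is within 6 mm of the height of the pointer tip, the sash is at rest, and every bowl, jar, bottle, brush and the banding wheel is within 20 mm of where it stood (all of step 2 and velocity of joint sash between -0.01 and 0.01 m/s and distance of each of wheel, bowl_in, bowl_front, jar, bottle, brush from where it was at the start of the episode below 0.02 m); the robot touches nothing.
It fails at once if the sash is thrown: it moves faster than 0.35 m/s (velocity of joint sash above 0.35 m/s or velocity of joint sash below -0.35 m/s).
It fails at once if the lip is pinched: the fingers press its top bar and its underside at once, more than 2 N each (contact force between the fingers and sash_c5 above 2 N and contact force between the fingers and sash_c6 above 2 N).
It fails at once if a bystander is moved or lifted by more than 20 mm (distance of any of wheel, bowl_in, bowl_front, jar, bottle, brush from where it was at the start of the episode above 0.02 m).
It also fails if it takes over 43 s, if anything falls off the work surface, if the arm or the gripper's body presses on something with over 40 N, if the wrist force passes 120 N, or if a joint passes its speed limit or range.

## Working session

There is one attempt and no reset: what is moved stays moved. The work goes in short steps, Python scripts to look and compute and a tool call to move; the robot and the scene stay as the last step left them, time stands still between calls to the robot, and variables do not carry over. Pictures are saved under pics/ and viewed, at most 10 in all, crops included, and the job is handed in when it is done.

Besides the shell and the picture viewer there is one more tool, called after ">>>" by a JSON object that holds its "api" and its "payload". play_rows: Moves the arm, as the interface text tells. Shifts and turns lie within -1 to 1; 1 stands for 25 cm of shift or 60 degrees of turn. Its arguments: {"type":"object","properties":{"slide":{"type":"array"},"twist":{"type":"array"},"fingers":{"type":"number"},"force":{"type":"number"}},"required":["slide","twist"]}

```bash
mkdir -p pics
cat > h.py <<'E'
import numpy as np, cv2
from plant import robot, cams
def shot(n, f):
    c=cams.get_calibration(n); p,d=cams.read_camera(n)
    cv2.imwrite(f'pics/{f}.png',p[:,:,::-1]); np.savez(f'pics/{f}.npz',d=d,T=c['world_from_camera'],k=[c['fx'],c['fy'],c['cx'],c['cy']],p=p)
def load(f):
    z=np.load(f'pics/{f}.npz'); d=z['d'];fx,fy,cx,cy=z['k'];T=z['T']
    v,u=np.mgrid[:480,:640]; P=np.stack([(u-cx)/fx*d,(v-cy)/fy*d,d],-1)
    return P@T[:3,:3].T+T[:3,3], d, z['p'],z['k'],T
E
python3 - <<'E'
from h import *
s=robot.read_state(); print(s['t'],s['tool_pos'],s['orientation'],s['opening'])
shot('scene','s0'); shot('top','t0')
for f in('s0','t0'):
    P,d,p,k,T=load(f); print(k,T.round(3).tolist())
E
```

```text
0.0 [0.1648507  0.57626223 0.19268352] [-4.36330109e-01 -3.11071416e+00  2.86353298e-03] 0.09342534559259892
[615.24238593 615.24238593 318.80885823 218.21475929] [[-0.913, 0.385, -0.135, 0.696], [0.408, 0.867, -0.285, 0.361], [0.008, -0.315, -0.949, 1.285], [0.0, 0.0, 0.0, 1.0]]
[609.6196697  609.6196697  330.7457525  243.06847395] [[0.013, -0.996, 0.089, 0.459], [-1.0, -0.012, 0.002, 0.041], [-0.001, -0.089, -0.996, 1.315], [0.0, 0.0, 0.0, 1.0]]
```

View pics/s0.png

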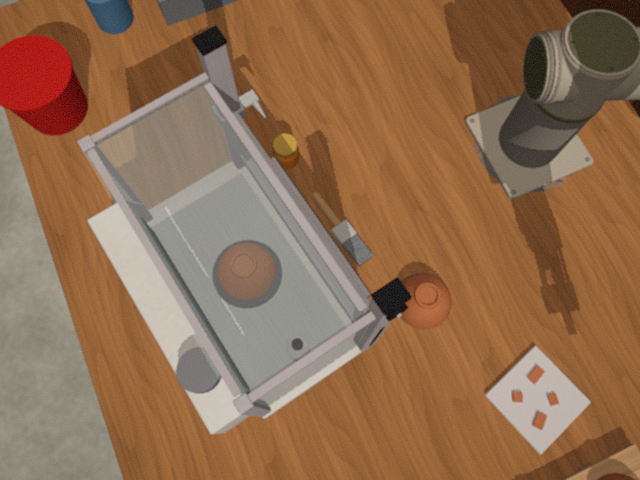

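View pics/t0.png

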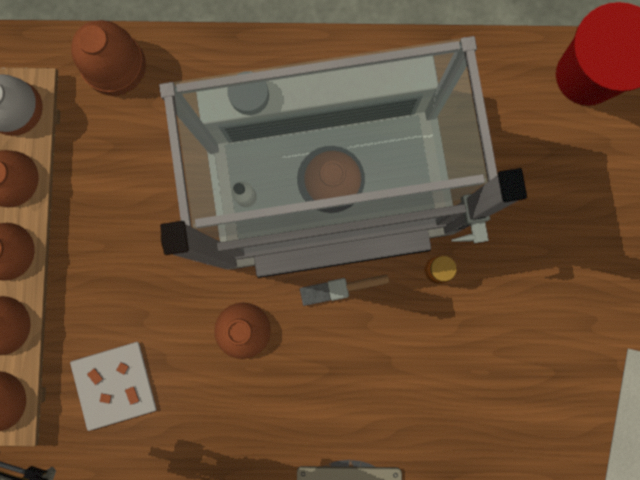

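The top view shows the lip from about (256,268) to (430,243), the pointer tip near (453,240), the collar near (480,233), the brush at (302–388, 290), the jar at (442,268) and the front bowl at (242,330).

Run:
```python
from h import *
P,d,p,k,T=load('t0')
def m(n,u,v,r=1):
    q=P[v-r:v+r+1,u-r:u+r+1].reshape(-1,3); print(n,(u,v),np.median(q,0).round(4),np.ptp(q[:,2]).round(3))
for u in (275,310,343,380,415):
    v0=round(268-(u-258)*25/174)
    for dv in (-4,0,3): m('lip',u,v0+dv)
for u,v in((453,240),(458,239),(463,239),(468,238),(473,238),(476,228),(482,228),(480,236),(484,240)): m('ptr',u,v,0)
for n,u,v in(('brush',325,292),('jar',441,267),('bowlf',240,332),('handle',370,284),('post',512,185),('post',174,238),('base',300,290)): m(n,u,v)
c=p[200:300,240:520]; c=cv2.resize(c,(784,280),interpolation=cv2.INTER_CUBIC)
P2,d2,p2,_,_=load('s0')
e=cv2.resize(p2[70:170,190:330],(784,560),interpolation=cv2.INTER_CUBIC)[:320+0]
cv2.imwrite('pics/c.png',np.vstack([c,e])[:,:,::-1])
```

```text
lip (275, 262) [0.5281 0.1529 0.1127] 0.008
lip (275, 266) [0.5202 0.153  0.1104] 0.005
lip (275, 269) [0.5144 0.1529 0.1105] 0.007
lip (310, 257) [0.5389 0.0839 0.1114] 0.01
lip (310, 261) [0.5309 0.0838 0.1127] 1.205
lip (310, 264) [0.5251 0.0839 0.1097] 0.008
lip (343, 252) [0.5497 0.0189 0.1103] 0.008
lip (343, 256) [0.5419 0.0189 0.1122] 0.009
lip (343, 259) [0.5356 0.0187 0.1119] 0.009
lip (380, 246) [ 0.5622 -0.0539  0.1134] 0.008
lip (380, 250) [ 0.5546 -0.0544  0.1112] 0.01
lip (380, 253) [ 0.5484 -0.0542  0.1101] 0.007
lip (415, 241) [ 0.5733 -0.1234  0.1111] 0.004
lip (415, 245) [ 0.5653 -0.124   0.1094] 0.005
lip (415, 248) [ 0.5598 -0.1237  0.1109] 0.012
ptr (453, 240) [ 0.5615 -0.1686  0.2633] 0.0
ptr (458, 239) [ 0.5635 -0.1775  0.262 ] 0.0
ptr (463, 239) [ 0.5628 -0.1845  0.27  ] 0.0
ptr (468, 238) [ 0.5645 -0.1928  0.2712] 0.0
ptr (473, 238) [ 0.5645 -0.2012  0.2721] 0.0
ptr (476, 228) [ 0.5821 -0.207   0.27  ] 0.0
ptr (482, 228) [ 0.5826 -0.2182  0.2665] 0.0
ptr (480, 236) [ 0.5686 -0.2144  0.2673] 0.0
ptr (484, 240) [ 0.5616 -0.2209  0.2686] 0.0
brush (325, 292) [0.4712 0.0545 0.0151] 0.008
jar (441, 267) [ 0.5243 -0.1809  0.0779] 0.013
bowlf (240, 332) [0.3872 0.2264 0.0569] 1.262
handle (370, 284) [ 0.4892 -0.0409  0.0175] 0.004
post (512, 185) [ 0.6156 -0.2038  0.4899] 0.826
post (174, 238) [0.5375 0.2562 0.4891] 0.006
base (300, 290) [0.4748 0.1078 0.0134] 0.023
```

View pics/c.png

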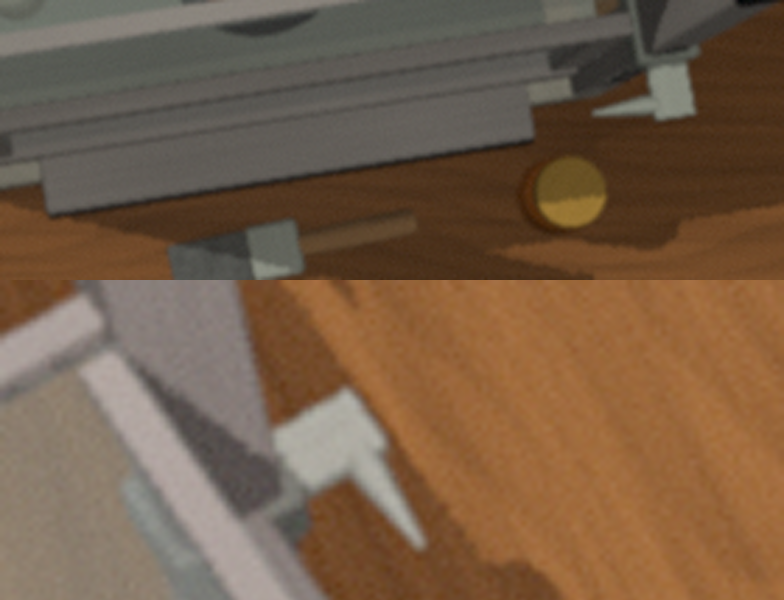

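>>> {"api": "play_rows", "payload": {"slide": [[-0.095, -0.118, 0], [-0.095, -0.118, 0], [-0.095, -0.118, 0], [-0.095, -0.118, 0], [-0.095, -0.118, 0], [-0.095, -0.118, 0], [-0.095, -0.118, 0], [-0.095, -0.118, 0]], "twist": [[0, 0, 0], [0, 0, 0], [0, 0, 0], [0, 0, 0], [0, 0, 0], [0, 0, 0], [0, 0, 0], [0, 0, 0]], "fingers": 1, "force": 10}}

```text
t: 0.9
tool_pos: [0.2829, 0.2961, 0.1934]
orientation: [-0.436, -3.111, 0.001]
force: [1.0, -0.2, 0.7]
opening: 0.0337
gripper_force: 0.0
```

```bash
cat >> h.py <<'E'
from scipy.spatial.transform import Rotation as Ro
def log():
    s=robot.read_state(); open('log.txt','a').write(repr([list(map(float,s['q'])),list(map(float,s['tool_pos'])),list(map(float,s['orientation']))])+'\n')
    R=Ro.from_rotvec(s['orientation']).as_matrix()
    print('t',s['t'],'q',np.round(s['q'],3),'p',np.round(s['tool_pos'],4),'F',np.round(s['force'],1)); print(R.round(3).tolist()); return s,R
E
python3 - <<'E'
from h import *
log()
# triangulate the pointer tip
A=[];b=[]
for f,u,v in(('t0',451.4,240.4),('s0',265.7,117.9)):
    _,_,_,k,T=load(f); r=T[:3,:3]@np.array([(u-k[2])/k[0],(v-k[3])/k[1],1]); r/=np.linalg.norm(r); M=np.eye(3)-np.outer(r,r); A.append(M); b.append(M@T[:3,3])
x=np.linalg.lstsq(np.vstack(A),np.hstack(b),rcond=None)[0]; print('tip',x,[np.linalg.norm(a@x-c) for a,c in zip(A,b)])
P,d,p,_,_=load('t0')
s=P[225:255,445:492]; c=p[225:255,445:492].astype(int).min(-1)
m=(c>115)&(abs(s[...,2]-.265)<.03); z=s[m]; print(m.sum(),[ (round(l,3), len(q:=z[(z[:,1]<l+.008)&(z[:,1]>=l),2]), np.mean(q).round(4) if len(q) else 0) for l in np.arange(-.235,-.155,.008)])
E
```

```text
t 0.9 q [ 0.683 -0.41   1.979 -0.     1.572 -0.609] p [0.2829 0.2961 0.1934] F [ 1.  -0.2  0.7]
[[-0.961, 0.275, -0.0], [0.275, 0.961, -0.0], [0.0, -0.0, -1.0]]
tip [ 0.56034553 -0.16589925  0.26018416] [np.float64(0.0008696201991171812), np.float64(0.0008696201991165058)]
232 [(np.float64(-0.235), 0, 0), (np.float64(-0.227), 46, np.float64(0.268)), (np.float64(-0.219), 65, np.float64(0.2684)), (np.float64(-0.211), 78, np.float64(0.2686)), (np.float64(-0.203), 20, np.float64(0.27)), (np.float64(-0.195), 13, np.float64(0.2693)), (np.float64(-0.187), 8, np.float64(0.2694)), (np.float64(-0.179), 2, np.float64(0.2645)), (np.float64(-0.171), 0, 0), (np.float64(-0.163), 0, 0)]
```

>>> {"api": "play_rows", "payload": {"slide": [[-0.09, -0.115, 0], [-0.09, -0.115, 0], [-0.09, -0.115, 0], [-0.09, -0.115, 0], [-0.09, -0.115, 0], [-0.09, -0.115, 0], [-0.09, -0.115, 0], [-0.09, -0.115, 0]], "twist": [[0, 0, 0], [0, 0, 0], [0, 0, 0], [0, 0, 0], [0, 0, 0], [0, 0, 0], [0, 0, 0], [0, 0, 0]]}}

```text
t: 1.7
tool_pos: [0.3927, 0.0255, 0.1935]
orientation: [-0.437, -3.111, -0.0]
force: [0.3, 0.6, -0.2]
opening: 0.0008
gripper_force: 0.0
```

```bash
python3 -c "
from h import *
log()"
```

```text
t 1.7 q [-0.066 -0.461  2.016  0.     1.587 -1.358] p [0.3927 0.0255 0.1935] F [ 0.3  0.6 -0.2]
[[-0.961, 0.275, -0.0], [0.275, 0.961, 0.0], [0.0, 0.0, -1.0]]
```

>>> {"api": "play_rows", "payload": {"slide": [[0, 0, 0], [0, 0, 0], [0, 0, 0], [0, 0, 0], [0, 0, 0], [0, 0, 0], [0, 0, 0], [0, 0, 0]], "twist": [[0, 0, -0.053], [0, 0, -0.053], [0, 0, -0.053], [0, 0, -0.053], [0, 0, -0.053], [0, 0, -0.053], [0, 0, -0.053], [0, 0, -0.053]]}}

```text
t: 2.5
tool_pos: [0.3923, 0.027, 0.1933]
orientation: [0.263, -3.13, -0.0]
force: [0.5, -0.5, -0.2]
opening: 0.0004
gripper_force: 0.0
```

>>> {"api": "play_rows", "payload": {"slide": [[0, 0, 0], [0, 0, 0], [0, 0, 0], [0, 0, 0], [0, 0, 0], [0, 0, 0], [0, 0, 0], [0, 0, 0]], "twist": [[0, -0.06, 0], [0, -0.06, 0], [0, -0.06, 0], [0, -0.06, 0], [0, -0.06, 0], [0, -0.06, 0], [0, -0.06, 0], [0, -0.06, 0]]}}

```text
t: 3.3
tool_pos: [0.4471, 0.0269, 0.1939]
orientation: [-0.224, 2.681, 0.064]
force: [0.3, 0.2, 0.6]
opening: 0.0004
gripper_force: 0.0
```

```bash
python3 -c "
from h import *
log()"
```

```text
t 3.3 q [-0.209 -0.892  2.341  0.178  1.275 -1.963] p [0.4471 0.0269 0.1939] F [0.3 0.2 0.6]
[[-0.887, -0.168, 0.43], [-0.147, 0.986, 0.081], [-0.437, 0.009, -0.899]]
```

```bash
cat > fk.py <<'E'
import numpy as np
from scipy.optimize import least_squares
from scipy.spatial.transform import Rotation as Ro
Z=lambda a:Ro.from_euler('z',a); Y=lambda a:Ro.from_euler('y',a)
def fk(q,p):
    a1,d,h,L2,ex,L3,Lt,c=p
    w=Z(q[0]); r=w.apply([a1,d,h]); w=w*Y(q[1]); r=r+w.apply([0,0,L2]); w=w*Y(q[2]); r=r+w.apply([ex,0,L3])
    w=w*Z(q[3])*Y(q[4])*Z(q[5])*Z(c); return r+w.apply([0,0,Lt]), w
LO=np.array([-2.96,-.89,.02,-1.34,0,-2.66]); HI=np.array([2.96,2.26,2.5,4.48,2.73,2.66])
try: PP=np.load('fk.npy')
except Exception: PP=None
def ik(pos,R,q0):
    def f(q):
        r,w=fk(q,PP); return np.r_[(r-pos)*10,(Ro.from_matrix(R).inv()*w).as_rotvec()*1]
    s=least_squares(f,np.clip(q0,LO+1e-3,HI-1e-3),bounds=(LO,HI)); return s.x,np.sqrt((s.fun**2).sum())
E
python3 - <<'E'
from fk import *
S=[eval(l) for l in open('log.txt')]+[[[1.207,.13,1.488,0,1.523,-.085],[.1648,.5763,.1927],[-.43633,-3.110714,.00286]]]
def f(p):
    o=[]
    for q,t,r in S:
        a,w=fk(q,p); o+=[(a-t)*10,(Ro.from_rotvec(r).inv()*w).as_rotvec()]
    o.append((np.array(p)[:7]-[0.05,.05,.4,.4,0,.4,.25])*.002)
    return np.hstack(o)
best=min((least_squares(f,[0.05,.05,.4,.4,0,.4,.25,c]) for c in(-3,-1.5,0,1.5)),key=lambda s:s.cost)
print(best.x.round(4),best.cost,abs(best.fun[:-7]).max()); np.save('fk.npy',best.x)
E
```

```text
[-0.0052  0.0512  0.3185  0.368   0.0626  0.5581  0.4013  1.5708] 4.757419290063623e-05 0.005926314146396938
```

```bash
cat > scan.py <<'E'
from fk import *
th=.162; bx=np.array([np.cos(th),np.sin(th),0]); by=np.array([-np.sin(th),np.cos(th),0])
front=np.array([.532,.019,0])  # lip middle front edge (xy)
q0=np.array(eval(open('log.txt').readlines()[-1])[0])
def Rt(al,be,ro):  # al azimuth in booth frame, be down
    z=np.cos(be)*(np.cos(al)*bx+np.sin(al)*by)-np.array([0,0,np.sin(be)])
    y=np.cross([0,0,1],z); y/=np.linalg.norm(y); x=np.cross(y,z)
    return np.stack([x,y,z],1)@Z(ro).as_matrix()
if __name__=='__main__':
    D=np.radians
    for yc in(-.09,0,.09):
      for al in range(-75,76,15):
        for be in range(0,61,10):
          for ro in(0,180):
            ok=True;qs=[]
            for sg in (0,np.pi):
              q=q0.copy(); q[3]+=sg; q[5]=0; ok=True; qs=[]
              for z in(.06,.15,.235):
                pos=front+.03*bx+yc*by+[0,0,z-.03*np.sin(D(be))]
                q,e=ik(pos,Rt(D(al),D(be),D(ro)),q); qs.append(q)
                if e>.01: ok=False;break
              if ok: break
            if ok: print(yc,al,be,ro,qs[0].round(2),qs[2].round(2)); break
          if ok: break
E
timeout 500 python3 scan.py
```

```text
-0.09 -75 20 0 [ 0.48  0.5   1.9  -1.29  1.35  0.81] [ 0.48  0.13  1.94 -1.24  1.46  0.49]
-0.09 -60 30 0 [ 0.39  0.16  2.18 -1.34  1.02  0.62] [ 0.4  -0.24  2.17 -1.14  1.15  0.19]
-0.09 -45 0 0 [0.42 0.63 2.24 4.2  1.44 1.34] [ 0.42 -0.09  2.48  4.31  1.22  0.89]
-0.09 -30 50 0 [-0.07 -0.34  2.41 -0.45  0.44 -0.94] [-0.07 -0.63  2.26 -0.25  0.85 -1.18]
-0.09 -15 50 0 [-0.28 -0.4   2.45  0.29  0.42 -1.98] [-0.28 -0.68  2.29  0.16  0.85 -1.81]
-0.09 0 50 180 [-0.47 -0.33  2.4   0.73  0.61  0.42] [-0.47 -0.62  2.25  0.48  0.97  0.77]
-0.09 15 0 0 [-1.    0.64  2.22  1.72  1.53  1.85] [-1.   -0.06  2.45  1.68  1.47  2.32]
-0.09 30 0 0 [-1.    0.72  1.99  1.47  1.62  1.99] [-1.    0.2   2.17  1.49  1.65  2.34]
-0.09 45 0 0 [-0.95  0.84  1.73  1.29  1.74  2.11] [-0.95  0.42  1.89  1.35  1.81  2.38]
-0.09 60 0 0 [-0.88  0.98  1.45  1.17  1.9   2.21] [-0.88  0.61  1.6   1.24  1.98  2.43]
-0.09 75 0 0 [-0.79  1.13  1.16  1.08  2.07  2.3 ] [-0.79  0.8   1.3   1.17  2.15  2.49]
0 -75 10 0 [ 0.67  0.73  1.71 -1.27  1.59  0.9 ] [ 0.67  0.36  1.81 -1.29  1.68  0.63]
0 -60 30 0 [ 0.59  0.25  2.08
[... 1105 characters left out ...]
 -30 0 0 [0.81 0.64 2.23 4.33 1.47 1.32] [ 0.81 -0.07  2.46  4.41  1.3   0.86]
0.09 -15 50 0 [ 0.28 -0.4   2.45 -0.54  0.49 -0.79] [ 0.28 -0.68  2.29 -0.31  0.9  -1.07]
0.09 0 60 0 [ 0.08 -0.35  2.33  0.07  0.63 -1.69] [ 0.08 -0.57  2.15  0.05  1.03 -1.66]
0.09 15 50 0 [-0.14 -0.44  2.48  0.66  0.59 -2.6 ] [-0.14 -0.72  2.32  0.43  0.98 -2.28]
0.09 30 40 180 [-0.42 -0.27  2.46  1.13  0.86 -0.28] [-0.42 -0.65  2.36  0.86  1.13  0.2 ]
0.09 45 0 0 [-0.73  0.69  2.08  1.47  1.61  1.94] [-0.73  0.12  2.27  1.49  1.65  2.32]
0.09 60 0 0 [-0.68  0.8   1.83  1.29  1.73  2.07] [-0.68  0.34  1.99  1.35  1.8   2.36]
0.09 75 0 0 [-0.6   0.93  1.56  1.16  1.87  2.17] [-0.6   0.54  1.71  1.24  1.96  2.4 ]
```

```bash
cat > scan2.py <<'E'
from scan import *
D=np.radians
jar=np.array([.524,-.181])
q1=np.array([-.89,.6,2.1,1.5,1.57,1.9])
for yc in(0,.04,.08):
  for al in(20,30,40,50):
    for be in(5,15,25):
      R=Rt(D(al),D(be),0); z=R[:,2]; out=[];q=q1
      base=front+yc*by
      for nm,dx,h in(('in',.03,.06),('low',-.05,.06),('stg',-.05,.15),('mid',.03,.15),('top',.03,.245)):
        pos=base+dx*bx+[0,0,h]; q,e=ik(pos,R,q); m=min((q-LO).min(),(HI-q).min()); out.append((nm,round(e,3),round(m,2)))
      t=base+.03*bx; zz=z[:2]/np.linalg.norm(z[:2]); r=jar-t[:2]
      print(yc,al,be,[o[1] for o in out],[o[2] for o in out],'jarperp',round(abs(zz[0]*r[1]-zz[1]*r[0]),3),'q',q.round(2))
E
timeout 300 python3 scan2.py
```

```text
0 20 5 [np.float64(0.0), np.float64(0.0), np.float64(0.103), np.float64(0.005), np.float64(0.076)] [np.float64(0.13), np.float64(0.04), np.float64(0.0), np.float64(0.0), np.float64(0.0)] jarperp 0.16 q [-0.88 -0.25  2.5   1.57  1.44  2.47]
0 20 15 [np.float64(0.0), np.float64(0.074), np.float64(0.165), np.float64(0.054), np.float64(0.091)] [np.float64(0.03), np.float64(0.0), np.float64(0.0), np.float64(0.0), np.float64(0.0)] jarperp 0.16 q [-0.85 -0.43  2.5   1.44  1.35  2.66]
0 20 25 [np.float64(0.011), np.float64(0.138), np.float64(0.175), np.float64(0.065), np.float64(0.211)] [np.float64(0.0), np.float64(0.0), np.float64(0.0), np.float64(0.0), np.float64(0.0)] jarperp 0.16 q [-0.84 -0.49  2.5   1.38  1.32  2.66]
0 30 5 [np.float64(0.0), np.float64(0.0), np.float64(0.0), np.float64(0.0), np.float64(0.0)] [np.float64(0.28), np.float64(0.19), np.float64(0.06), np.float64(0.17), np.float64(0.11)] jarperp 0.135 q [-0.89 -0.13  2.39  1.5   1.52  2.45]
0 30 15 [np.float64(0.0), np.float64(0.0), np.float64(0.005), np.float64(0.0), np.float64(0.007)] [np.float64(0.2), np.float64(0.08), np.
[... 6917 characters left out ...]
), np.float64(0.0), np.float64(0.0), np.float64(0.0), np.float64(0.0)] [np.float64(0.47), np.float64(0.35), np.float64(0.24), np.float64(0.38), np.float64(0.23)] jarperp 0.124 q [-0.73  0.09  2.17  1.38  1.66  2.43]
0.08 50 15 [np.float64(0.0), np.float64(0.0), np.float64(0.0), np.float64(0.0), np.float64(0.0)] [np.float64(0.39), np.float64(0.25), np.float64(0.18), np.float64(0.29), np.float64(0.07)] jarperp 0.124 q [-0.7  -0.08  2.18  1.26  1.58  2.59]
0.08 50 25 [np.float64(0.0), np.float64(0.0), np.float64(0.0), np.float64(0.0), np.float64(0.066)] [np.float64(0.31), np.float64(0.19), np.float64(0.16), np.float64(0.11), np.float64(0.0)] jarperp 0.124 q [-0.66 -0.17  2.16  1.16  1.53  2.66]
```

```bash
cat > plan.py <<'E'
from scan import *
D=np.radians
front=np.array([.528,.019,0]); AL,BE,YC=D(30),D(5),.02
R=Rt(AL,BE,np.pi); base=front+YC*by
def pose(dx,h): return base+dx*bx+np.array([0,0,h])
def rel(Pa,Ra,Pb,Rb): # rows units
    return Ra.T@(Pb-Pa)/.25, (Ro.from_matrix(Ra.T@Rb)).as_rotvec()/(np.pi/3)
if __name__=='__main__':
    q=np.array([-.86,.6,2.15,1.5,1.57,-1.2])
    Q={}
    for nm,dx,h in(('in',.016,.065),('low',-.05,.065),('stg',-.05,.12),('in2',.016,.15),('top',.016,.24)):
        q,e=ik(pose(dx,h),R,q); Q[nm]=q; print(nm,pose(dx,h).round(3),round(e,4),q.round(2),round(min((q-LO).min(),(HI-q).min()),2))
    qs=Q['stg']; np.save('qs.npy',qs); print('dq',(qs-q0).round(2))
    for t in np.linspace(0,1,17):
        q=q0+t*(qs-q0); p,w=fk(q,PP); W=w.as_matrix()
        C=np.array([p+W@[sx*.0375,sy*.094,-z] for sx in(-1,1) for sy in(-1,1) for z in(.084,.2)])
        dep=((C-front)@bx).max(); 
        print(round(t,2),p.round(3),W[:,2].round(2),'minz',C[:,2].min().round(3),'dep tip',((p-front)@bx).round(3),'body',dep.round(3),'jar',np.linalg.norm(C[:,:2]-[.524,-.181],axis=1).min().round(3))
E
python3 plan.py
```

```text
in [0.541 0.041 0.065] 0.0 [-0.91  0.49  2.29  1.52  1.5  -1.2 ] 0.21
low [0.475 0.031 0.065] 0.0 [-1.12  0.45  2.37  1.33  1.56 -1.26] 0.13
stg [0.475 0.031 0.12 ] 0.0 [-1.12  0.21  2.45  1.33  1.6  -1.1 ] 0.05
in2 [0.541 0.041 0.15 ] 0.0 [-0.91  0.15  2.4   1.5   1.51 -0.98] 0.1
top [0.541 0.041 0.24 ] 0.0 [-0.91 -0.21  2.47  1.49  1.53 -0.69] 0.03
dq [-0.91  1.1   0.11  1.15  0.32  0.86]
0.0 [0.447 0.027 0.194] [ 0.43  0.08 -0.9 ] minz 0.253 dep tip -0.079 body -0.081 jar 0.13
0.06 [0.435 0.033 0.163] [ 0.37  0.15 -0.92] minz 0.214 dep tip -0.089 body -0.078 jar 0.134
0.12 [0.424 0.042 0.136] [ 0.31  0.22 -0.93] minz 0.18 dep tip -0.099 body -0.074 jar 0.144
0.19 [0.413 0.051 0.114] [ 0.26  0.3  -0.92] minz 0.151 dep tip -0.108 body -0.071 jar 0.159
0.25 [0.404 0.062 0.096] [ 0.23  0.38 -0.9 ] minz 0.128 dep tip -0.115 body -0.067 jar 0.175
0.31 [0.398 0.073 0.083] [ 0.21  0.45 -0.86] minz 0.108 dep tip -0.12 body -0.064 jar 0.19
0.38 [0.393 0.084 0.074] [ 0.21  0.53 -0.82] minz 0.086 dep tip -0.122 body -0.061 jar 0.207
0.44 [0.392 0.094 0.069] [ 0.22  0.6  -0.77] minz 0.069 dep 
[... 164 characters left out ...]
.63] minz 0.049 dep tip -0.113 body -0.054 jar 0.163
0.62 [0.407 0.11  0.074] [ 0.33  0.76 -0.56] minz 0.046 dep tip -0.105 body -0.053 jar 0.147
0.69 [0.416 0.108 0.08 ] [ 0.4   0.79 -0.48] minz 0.047 dep tip -0.096 body -0.053 jar 0.135
0.75 [0.428 0.102 0.088] [ 0.47  0.79 -0.39] minz 0.051 dep tip -0.085 body -0.055 jar 0.127
0.81 [0.44  0.091 0.096] [ 0.54  0.78 -0.31] minz 0.058 dep tip -0.075 body -0.058 jar 0.124
0.88 [0.453 0.076 0.105] [ 0.62  0.75 -0.23] minz 0.067 dep tip -0.065 body -0.062 jar 0.126
0.94 [0.465 0.056 0.113] [ 0.7   0.7  -0.16] minz 0.078 dep tip -0.056 body -0.065 jar 0.118
1.0 [0.475 0.031 0.12 ] [ 0.77  0.63 -0.09] minz 0.09 dep tip -0.05 body -0.073 jar 0.101
```

```bash
cat > rows.py <<'E'
from plan import *
import sys
qs=np.load('qs.npy'); N=16
p0,w0=fk(q0,PP); Pc,Rc=p0,w0.as_matrix()
S=[];T=[]
for i in range(1,N+1):
    p,w=fk(q0+i/N*(qs-q0),PP); s,t=rel(Pc,Rc,p,w.as_matrix()); s=s.round(2);t=t.round(2); S.append(s.tolist());T.append(t.tolist())
    Pc=Pc+Rc@(s*.25); Rc=Rc@Ro.from_rotvec(t*np.pi/3).as_matrix()
    if np.linalg.norm(t)*60>8.5 or np.linalg.norm(s)*.25>.05: print('BIG',i)
for k in range(0,N,8): print(S[k:k+8],'\n',T[k:k+8])
E
python3 rows.py
```

```text
BIG 1
BIG 2
BIG 3
BIG 4
BIG 5
BIG 6
BIG 7
BIG 8
BIG 9
BIG 10
BIG 11
BIG 12
BIG 13
BIG 14
BIG 15
BIG 16
[[0.09, 0.03, 0.09], [0.08, 0.02, 0.09], [0.08, 0.02, 0.08], [0.05, 0.01, 0.07], [0.05, 0.0, 0.06], [0.03, 0.01, 0.04], [0.03, 0.01, 0.04], [0.01, 0.02, 0.02]] 
 [[-0.07, 0.06, 0.13], [-0.07, 0.05, 0.14], [-0.06, 0.06, 0.15], [-0.07, 0.05, 0.14], [-0.07, 0.04, 0.15], [-0.07, 0.05, 0.15], [-0.08, 0.04, 0.14], [-0.08, 0.05, 0.15]]
[[0.0, 0.03, 0.02], [0.0, 0.03, 0.0], [-0.0, 0.05, -0.0], [-0.01, 0.06, -0.02], [-0.01, 0.07, -0.02], [0.0, 0.08, -0.03], [0.0, 0.09, -0.04], [0.01, 0.1, -0.05]] 
 [[-0.08, 0.04, 0.15], [-0.09, 0.04, 0.14], [-0.08, 0.04, 0.15], [-0.1, 0.05, 0.14], [-0.09, 0.05, 0.13], [-0.1, 0.05, 0.14], [-0.1, 0.06, 0.13], [-0.1, 0.06, 0.12]]
```

```bash
sed -i 's/N=16/N=24/' rows.py; python3 rows.py
```

```text
[[0.06, 0.02, 0.06], [0.06, 0.02, 0.07], [0.05, 0.01, 0.05], [0.05, 0.01, 0.06], [0.04, 0.0, 0.05], [0.04, 0.01, 0.04], [0.03, -0.0, 0.04], [0.03, 0.0, 0.04]] 
 [[-0.05, 0.04, 0.09], [-0.04, 0.04, 0.09], [-0.05, 0.03, 0.09], [-0.04, 0.04, 0.1], [-0.05, 0.03, 0.09], [-0.04, 0.03, 0.1], [-0.05, 0.04, 0.1], [-0.04, 0.03, 0.1]]
[[0.02, 0.01, 0.03], [0.02, 0.01, 0.02], [0.01, 0.01, 0.02], [0.01, 0.01, 0.02], [-0.0, 0.01, 0.01], [0.0, 0.02, 0.01], [0.0, 0.03, -0.0], [-0.0, 0.03, -0.0]] 
 [[-0.05, 0.03, 0.1], [-0.05, 0.03, 0.09], [-0.05, 0.03, 0.1], [-0.06, 0.03, 0.1], [-0.05, 0.02, 0.1], [-0.06, 0.03, 0.1], [-0.05, 0.03, 0.09], [-0.06, 0.03, 0.1]]
[[-0.0, 0.04, -0.01], [-0.01, 0.04, -0.01], [-0.0, 0.04, -0.02], [-0.0, 0.05, -0.01], [-0.0, 0.06, -0.03], [-0.0, 0.06, -0.02], [0.0, 0.06, -0.03], [0.01, 0.07, -0.03]] 
 [[-0.06, 0.03, 0.09], [-0.07, 0.03, 0.1], [-0.06, 0.03, 0.09], [-0.06, 0.04, 0.09], [-0.07, 0.03, 0.09], [-0.06, 0.04, 0.08], [-0.07, 0.04, 0.09], [-0.06, 0.04, 0.08]]
```

>>> {"api": "play_rows", "payload": {"slide": [[0.06, 0.02, 0.06], [0.06, 0.02, 0.07], [0.05, 0.01, 0.05], [0.05, 0.01, 0.06], [0.04, 0.0, 0.05], [0.04, 0.01, 0.04], [0.03, 0, 0.04], [0.03, 0.0, 0.04]], "twist": [[-0.05, 0.04, 0.09], [-0.04, 0.04, 0.09], [-0.05, 0.03, 0.09], [-0.04, 0.04, 0.1], [-0.05, 0.03, 0.09], [-0.04, 0.03, 0.1], [-0.05, 0.04, 0.1], [-0.04, 0.03, 0.1]]}}

```text
t: 4.1
tool_pos: [0.3948, 0.0772, 0.078]
orientation: [0.798, 2.849, 0.827]
force: [-1.0, -0.4, 0.0]
opening: 0.0008
gripper_force: 0.0
```

```bash
python3 -c "
from h import *
from fk import *
s,R=log()
q0=np.array(eval(open('log.txt').readlines()[-2])[0]); q=q0+(np.load('qs.npy')-q0)/3
p,w=fk(q,PP);print(q.round(3),p.round(4)); print(w.as_matrix().round(3).tolist()); p,w=fk(s['q'],PP);print('fkcheck',p.round(4), (Ro.from_matrix(R).inv()*w).as_rotvec())"
```

```text
t 4.1 q [-0.51  -0.518  2.38   0.557  1.38  -1.671] p [0.3948 0.0772 0.078 ] F [-1.  -0.4  0. ]
[[-0.863, 0.462, 0.204], [0.5, 0.72, 0.481], [0.075, 0.517, -0.853]]
[-0.511 -0.526  2.379  0.561  1.383 -1.676] [0.3958 0.077  0.0797]
[[-0.865, 0.455, 0.21], [0.496, 0.723, 0.481], [0.067, 0.521, -0.851]]
fkcheck [0.3942 0.0769 0.0761] [ 2.84494650e-16 -2.35922393e-16 -2.02633565e-05]
```

Tracking well; continue.

>>> {"api": "play_rows", "payload": {"slide": [[0.02, 0.01, 0.03], [0.02, 0.01, 0.02], [0.01, 0.01, 0.02], [0.01, 0.01, 0.02], [0, 0.01, 0.01], [0.0, 0.02, 0.01], [0.0, 0.03, 0], [0, 0.03, 0]], "twist": [[-0.05, 0.03, 0.1], [-0.05, 0.03, 0.09], [-0.05, 0.03, 0.1], [-0.06, 0.03, 0.1], [-0.05, 0.02, 0.1], [-0.06, 0.03, 0.1], [-0.05, 0.03, 0.09], [-0.06, 0.03, 0.1]]}}

```text
t: 4.9
tool_pos: [0.4131, 0.1101, 0.0778]
orientation: [-1.623, -1.94, -1.406]
force: [0.3, -0.4, -1.6]
opening: 0.0005
gripper_force: 0.0
```

>>> {"api": "play_rows", "payload": {"slide": [[0, 0.04, -0.01], [-0.01, 0.04, -0.01], [0, 0.04, -0.02], [0, 0.05, -0.01], [0, 0.06, -0.03], [0, 0.06, -0.02], [0, 0.06, -0.03], [0.01, 0.07, -0.03]], "twist": [[-0.06, 0.03, 0.09], [-0.07, 0.03, 0.1], [-0.06, 0.03, 0.09], [-0.06, 0.04, 0.09], [-0.07, 0.03, 0.09], [-0.06, 0.04, 0.08], [-0.07, 0.04, 0.09], [-0.06, 0.04, 0.08]]}}

```text
t: 5.7
tool_pos: [0.4737, 0.0299, 0.119]
orientation: [-1.916, -0.684, -1.748]
force: [0.5, -0.7, 0.1]
opening: 0.0006
gripper_force: 0.0
```

```bash
python3 -c "
from h import *
from plan import *
s,R0=log()
print('target',R.round(3).tolist())
for nm,dx,h in (('stg',-.05,.12),('low',-.05,.06),('in',.016,.06)): print(nm,pose(dx,h),[x.round(3) for x in rel(np.array(s['tool_pos']),R0,pose(dx,h),R)])
print('up in target tool',R.T@[0,0,1],'bx',R.T@bx)
p,w=fk(s['q'],PP);print('fkcheck',p.round(4))
shot('top','t1'); shot('wrist','w1')
a=cv2.imread('pics/t1.png');b=cv2.imread('pics/w1.png');cv2.imwrite('pics/v1.png',np.hstack([cv2.resize(a[130:400,220:520],(400,360)),cv2.resize(b,(400,300),interpolation=cv2.INTER_AREA)[:360] if 0 else cv2.copyMakeBorder(cv2.resize(b,(400,300)),0,60,0,0,cv2.BORDER_CONSTANT)]))
"
```

```text
t 5.7 q [-1.125  0.221  2.457  1.314  1.596 -1.121] p [0.4737 0.0299 0.119 ] F [ 0.5 -0.7  0.1]
[[0.071, 0.634, 0.77], [0.057, -0.773, 0.632], [0.996, -0.001, -0.091]]
target [[0.067, 0.633, 0.771], [0.055, -0.774, 0.631], [0.996, 0.0, -0.087]]
stg [0.47542882 0.03067352 0.12      ] [array([0.005, 0.002, 0.007]), array([-0.002,  0.004, -0.001])]
low [0.47542882 0.03067352 0.06      ] [array([-0.234,  0.002,  0.029]), array([-0.002,  0.004, -0.001])]
in [0.54056466 0.04131881 0.06      ] [array([-0.214,  0.135,  0.256]), array([-0.002,  0.004, -0.001])]
up in target tool [ 9.96194698e-01  1.21998665e-16 -8.71557427e-02] bx [0.07547909 0.5        0.86272992]
fkcheck [0.471  0.033  0.1139]
```

View pics/v1.png

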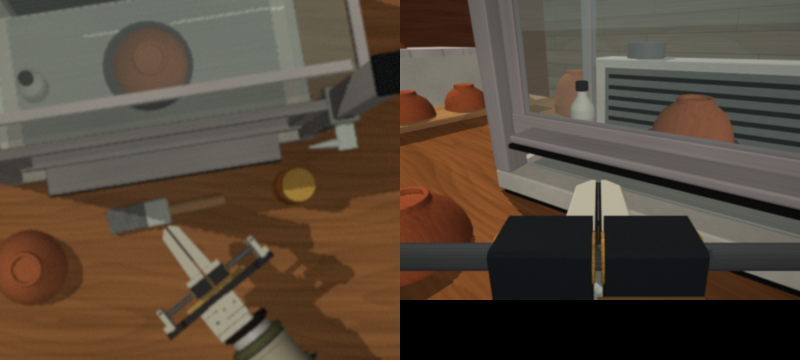

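>>> {"api": "play_rows", "payload": {"slide": [[-0.027, 0, 0.004], [-0.027, 0, 0.004], [-0.027, 0, 0.004], [-0.027, 0, 0.004], [-0.027, 0, 0.004], [-0.027, 0, 0.003], [-0.027, 0, 0.003], [-0.027, 0, 0.003]], "twist": [[0, 0, 0], [0, 0, 0], [0, 0, 0], [0, 0, 0], [0, 0, 0], [0, 0, 0], [0, 0, 0], [0, 0, 0]]}}

```text
t: 6.6
tool_pos: [0.4754, 0.0319, 0.0643]
orientation: [-1.915, -0.696, -1.747]
force: [1.1, -0.7, -0.1]
opening: 0.0005
gripper_force: 0.0
```

>>> {"api": "play_rows", "payload": {"slide": [[0.003, 0.017, 0.029], [0.002, 0.017, 0.029], [0.003, 0.017, 0.029], [0.002, 0.017, 0.029], [0.003, 0.017, 0.028], [0.002, 0.016, 0.028], [0.003, 0.016, 0.028], [0.002, 0.016, 0.028]], "twist": [[0, 0, 0], [0, 0, 0], [0, 0, 0], [0, 0, 0], [0, 0, 0], [0, 0, 0], [0, 0, 0], [0, 0, 0]]}}

```text
t: 7.4
tool_pos: [0.5414, 0.0427, 0.0646]
orientation: [-1.915, -0.692, -1.748]
force: [0.2, -0.7, 0.3]
opening: 0.0005
gripper_force: 0.0
```

```bash
python3 -c "
from h import *
s,R=log(); print('up',(R.T@[0,0,1]).round(4))
shot('wrist','w2'); shot('top','t2')
a=cv2.imread('pics/t2.png');b=cv2.imread('pics/w2.png');cv2.imwrite('pics/v2.png',np.hstack([cv2.resize(a[160:340,280:480],(400,360)),cv2.copyMakeBorder(cv2.resize(b,(400,300)),0,60,0,0,cv2.BORDER_CONSTANT)]))
"
```

```text
t 7.4 q [-0.904  0.499  2.288  1.517  1.492 -1.219] p [0.5414 0.0427 0.0646] F [ 0.2 -0.7  0.3]
[[0.069, 0.637, 0.768], [0.061, -0.771, 0.634], [0.996, 0.003, -0.092]]
up [ 0.9957  0.003  -0.0924]
```

View pics/v2.png

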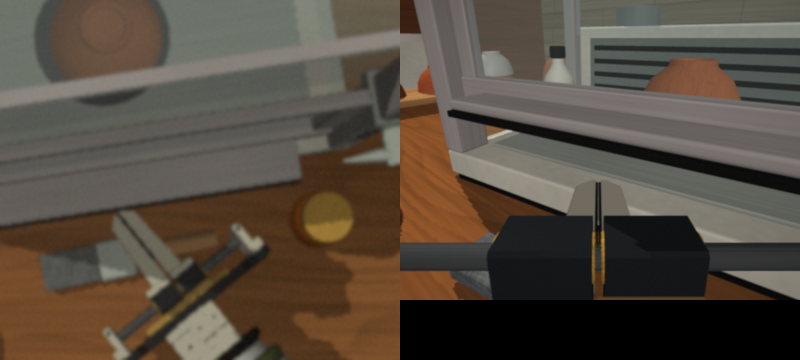

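```bash
python3 -c "
from h import *
P,d,p,k,T=load('t2')
def pr(x): c=np.linalg.inv(T)@np.r_[x,1]; return (k[0]*c[0]/c[2]+k[2],k[1]*c[1]/c[2]+k[3])
u,v=pr([.5414,.0427,.065]); print('tcp px',u,v,'crop',(u-280)*2,(v-160)*2)
s,R=log()
for a in (.02,.05): print(pr(np.array(s['tool_pos'])-a*R[:,2]))
c=round(u)
for r in range(248,285): print(r,P[r,c-18].round(3),P[r,c].round(3),p[r,c])
"
```

```text
tcp px 330.9379499560363 257.5454210433011 crop 101.87589991207255 195.09084208660215
t 7.5 q [-0.904  0.499  2.288  1.516  1.492 -1.219] p [0.5414 0.0426 0.0646] F [-0.1 -0.3  0.4]
[[0.069, 0.637, 0.767], [0.062, -0.77, 0.635], [0.996, 0.004, -0.092]]
(np.float64(337.0669162454502), np.float64(265.0321387446066))
(np.float64(346.2742089314406), np.float64(276.3476924147473))
248 [0.557 0.078 0.113] [0.557 0.043 0.111] [99 95 89]
249 [0.555 0.078 0.112] [0.555 0.043 0.109] [97 94 89]
250 [0.553 0.078 0.109] [0.553 0.043 0.112] [99 95 90]
251 [0.551 0.078 0.111] [0.551 0.043 0.116] [94 89 86]
252 [0.549 0.078 0.112] [0.549 0.043 0.109] [96 91 85]
253 [0.547 0.078 0.115] [0.547 0.043 0.112] [97 92 87]
254 [0.545 0.078 0.112] [0.546 0.043 0.109] [97 92 87]
255 [0.543 0.078 0.112] [0.544 0.043 0.109] [99 95 90]
256 [0.541 0.078 0.11 ] [0.541 0.043 0.112] [97 93 88]
257 [0.539 0.078 0.111] [0.54  0.043 0.11 ] [98 94 88]
258 [0.537 0.078 0.111] [0.538 0.042 0.109] [100  96  90]
259 [0.535 0.078 0.112] [0.536 0.042 0.11 ] [99 95 89]
260 [0.533 0.078 0.111] [0.534 0.042 0.111] [99 96 90]
261
[... 667 characters left out ...]
]
273 [ 0.512  0.081 -0.001] [ 0.512  0.042 -0.002] [82 55 35]
274 [ 0.51   0.081 -0.002] [0.51  0.042 0.001] [80 54 31]
275 [ 0.508  0.081 -0.002] [ 0.508  0.042 -0.001] [80 53 31]
276 [ 0.505  0.081 -0.002] [0.506 0.042 0.001] [81 54 33]
277 [ 0.503  0.081 -0.003] [ 0.504  0.042 -0.002] [78 52 31]
278 [ 0.501  0.081 -0.002] [0.501 0.042 0.001] [79 53 32]
279 [ 0.499  0.081 -0.001] [ 0.5    0.042 -0.005] [73 50 33]
280 [0.497 0.081 0.003] [ 0.497  0.042 -0.002] [71 59 49]
281 [ 0.495  0.081 -0.001] [0.495 0.042 0.013] [79 78 71]
282 [0.492 0.081 0.   ] [0.493 0.042 0.017] [90 93 84]
283 [0.49  0.081 0.002] [0.49  0.042 0.02 ] [98 99 91]
284 [0.488 0.081 0.   ] [0.488 0.042 0.018] [98 99 91]
```

>>> {"api": "play_rows", "payload": {"slide": [[0.016, 0, -0.0015], [0.016, 0, -0.0015], [0.016, 0, -0.0015], [0.016, 0, -0.0015], [0.016, 0, -0.0015], [0.016, 0, -0.0015], [0.016, 0, -0.0015], [0.016, 0, -0.0015]], "twist": [[0, 0, 0], [0, 0, 0], [0, 0, 0], [0, 0, 0], [0, 0, 0], [0, 0, 0], [0, 0, 0], [0, 0, 0]]}}

```text
t: 8.3
tool_pos: [0.5407, 0.0425, 0.097]
orientation: [-1.916, -0.692, -1.748]
force: [1.1, 1.1, -0.4]
opening: 0.0007
gripper_force: 0.0
```

>>> {"api": "play_rows", "payload": {"slide": [[0.016, 0, -0.0015], [0.016, 0, -0.0015], [0.016, 0, -0.0015], [0.016, 0, -0.0015], [0.016, 0, -0.0015], [0.016, 0, -0.0015], [0.016, 0, -0.0015], [0.016, 0, -0.0015]], "twist": [[0, 0, 0], [0, 0, 0], [0, 0, 0], [0, 0, 0], [0, 0, 0], [0, 0, 0], [0, 0, 0], [0, 0, 0]]}}

```text
t: 9.1
tool_pos: [0.5405, 0.0426, 0.1291]
orientation: [-1.915, -0.692, -1.748]
force: [0.2, 0.4, -0.1]
opening: 0.0003
gripper_force: 0.0
```

```bash
cat >> h.py <<'E'
def lipz(n=3):  # lip-top height and pale collar block height, top camera
    L=[];C=[]
    for i in range(n):
        shot('top','tz'); P,d,p,k,T=load('tz')
        th=.162; bx=np.array([np.cos(th),np.sin(th)]); by=np.array([-np.sin(th),np.cos(th)])
        r=P[...,:2]-[.523,.019]; a=r@bx; b=r@by
        m=(a>.008)&(a<.03)&(abs(b)<.15)&(P[...,2]>.09)&(P[...,2]<.3); L.append(P[m][:,2])
        s=P[225:255,445:492]; c=p[225:255,445:492].astype(int).min(-1); C.append(s[(c>115)&(abs(s[...,2]-.265)<.03)][:,2])
    L=np.hstack(L);C=np.hstack(C); print('lip',np.median(L).round(4),L.size,'block',np.median(C).round(4),C.size)
E
python3 -c "
from h import *
log(); lipz()"
```

```text
t 9.1 q [-0.906  0.239  2.38   1.503  1.503 -1.05 ] p [0.5405 0.0426 0.1291] F [ 0.2  0.4 -0.1]
[[0.069, 0.637, 0.768], [0.061, -0.771, 0.634], [0.996, 0.003, -0.092]]
lip 0.1114 5036 block 0.2687 714
```

```bash
python3 -c "
from h import *
shot('wrist','w3'); shot('scene','s3')
a=cv2.imread('pics/tz.png');b=cv2.imread('pics/w3.png');c=cv2.imread('pics/s3.png')
B=lambda x:cv2.resize(x,(400,300),interpolation=cv2.INTER_CUBIC)
cv2.imwrite('pics/v3.png',np.vstack([np.hstack([B(a[190:310,270:430]),B(b)]),np.hstack([B(c[120:300,220:460]),B(a[130:400,220:520])])]))
"
```

```text
(no output)
```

View pics/v3.png

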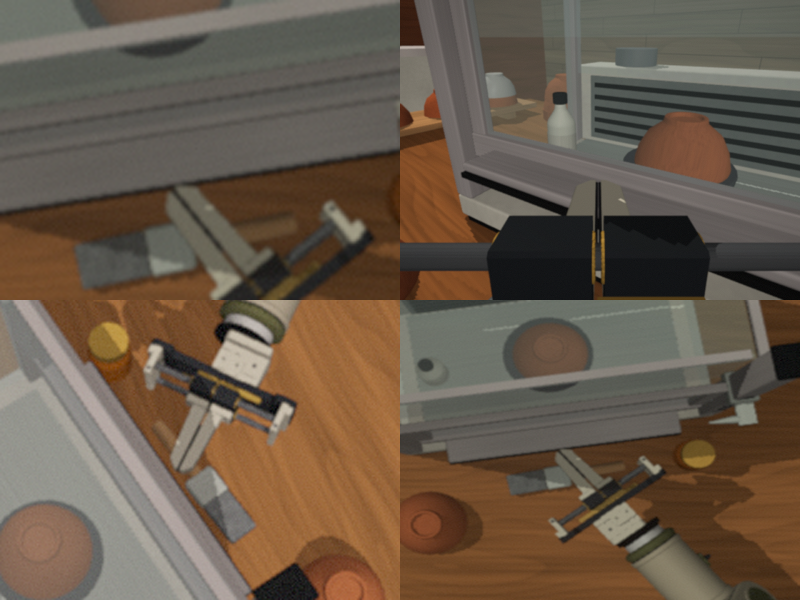

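The picture shows that the fingertips are just in front of the lip (top view about (342,266)), not under it. The tips appear shorter than the reported TCP, so I'm measuring that offset.

```bash
python3 -c "
from h import *
s,R=log()
for f in('tz','s3'):
    P,d,p,k,T=load(f); L=(P-np.array(s['tool_pos']))@R
    m=(abs(L[...,1])<.03)&(abs(L[...,0])<.03)&(L[...,2]>-.07)&(L[...,2]<.05)&(d>0)
    v,u=np.nonzero(m); q=L[m]; bright=p[m].min(-1)
    for lo in np.arange(-.06,.03,.006):
        w=(q[:,2]>=lo)&(q[:,2]<lo+.006)
        if w.sum(): print(f,lo.round(3),w.sum(),'x',np.percentile(q[w,0],[10,50,90]).round(4),'y',np.percentile(q[w,1],[5,50,95]).round(4),'px',u[w].mean().round(),v[w].mean().round(),bright[w].mean().round())
"
```

```text
t 9.35 q [-0.906  0.241  2.38   1.503  1.503 -1.051] p [0.5406 0.0426 0.1288] F [ 0.2  0.5 -0.4]
[[0.069, 0.637, 0.768], [0.061, -0.771, 0.634], [0.996, 0.003, -0.093]]
tz -0.06 59 x [0.0049 0.008  0.0112] y [-0.0157 -0.0012  0.0124] px 349.0 279.0 83.0
tz -0.054 48 x [0.0051 0.0086 0.0113] y [-0.0155 -0.0009  0.0129] px 347.0 276.0 82.0
tz -0.048 52 x [0.0054 0.0085 0.0115] y [-0.0151 -0.0014  0.0122] px 345.0 274.0 81.0
tz -0.042 48 x [0.0051 0.0079 0.0111] y [-0.0154 -0.0015  0.0113] px 342.0 271.0 79.0
tz -0.036 47 x [-0.0197  0.0085  0.0116] y [-0.0123  0.0011  0.0277] px 342.0 268.0 76.0
tz -0.03 41 x [-0.0234 -0.017   0.0084] y [-0.0061  0.0173  0.028 ] px 345.0 263.0 73.0
tz -0.024 43 x [-0.0289 -0.0207 -0.0167] y [0.0034 0.0156 0.028 ] px 344.0 260.0 78.0
tz -0.018 60 x [-0.0268 -0.0197 -0.0162] y [-0.0063  0.0101  0.028 ] px 340.0 260.0 78.0
tz -0.012 71 x [-0.0251 -0.0193 -0.0167] y [-0.0165  0.0047  0.0272] px 336.0 259.0 80.0
tz -0.006 92 x [-0.022  -0.018  -0.0147] y [-0.0243  0.0005  0.0271] px 333.0 258.0 83.0
tz -0.0 94 x [-0.0206 -0.0175 -0.0142] y [-0.0268  0.0004 
[... 828 characters left out ...]
x [-0.0218  0.0022  0.0112] y [-0.0109  0.0009  0.0278] px 324.0 220.0 96.0
s3 -0.024 29 x [-0.023  -0.0191 -0.0149] y [-0.0025  0.0169  0.0275] px 318.0 222.0 111.0
s3 -0.018 32 x [-0.0233 -0.0193 -0.0164] y [-0.0039  0.0097  0.0207] px 320.0 226.0 116.0
s3 -0.012 28 x [-0.0227 -0.018  -0.016 ] y [-0.0119  0.0001  0.0082] px 323.0 231.0 115.0
s3 -0.006 32 x [-0.0208 -0.0175 -0.0149] y [-0.0237 -0.0119 -0.0021] px 327.0 236.0 115.0
s3 -0.0 27 x [-0.0201 -0.0165 -0.0141] y [-0.0296 -0.0215 -0.0117] px 329.0 240.0 118.0
s3 0.006 11 x [-0.0189 -0.016  -0.0115] y [-0.0296 -0.0261 -0.021 ] px 330.0 244.0 118.0
s3 0.012 1 x [-0.0155 -0.0155 -0.0155] y [-0.0291 -0.0291 -0.0291] px 331.0 246.0 121.0
```

The visible fingers end about 33 mm short of the reported TCP in both cameras, so they rose in front of the lip without touching it. I'll go back down, move in 24 mm and push up again.

>>> {"api": "play_rows", "payload": {"slide": [[-0.032, 0, 0.003], [-0.032, 0, 0.003], [-0.032, 0, 0.003], [-0.032, 0, 0.003], [-0.032, 0, 0.003], [-0.032, 0, 0.003], [-0.032, 0, 0.003], [-0.032, 0, 0.003]], "twist": [[0, 0, 0], [0, 0, 0], [0, 0, 0], [0, 0, 0], [0, 0, 0], [0, 0, 0], [0, 0, 0], [0, 0, 0]]}}

```text
t: 10.15
tool_pos: [0.5407, 0.0425, 0.064]
orientation: [-1.916, -0.691, -1.748]
force: [0.4, -0.6, 0.0]
opening: 0.0004
gripper_force: 0.0
```

>>> {"api": "play_rows", "payload": {"slide": [[0.001, 0.006, 0.01], [0.001, 0.006, 0.01], [0.001, 0.006, 0.01], [0.001, 0.006, 0.01], [0.001, 0.006, 0.011], [0.001, 0.006, 0.011], [0.001, 0.006, 0.011], [0.001, 0.006, 0.011]], "twist": [[0, 0, 0], [0, 0, 0], [0, 0, 0], [0, 0, 0], [0, 0, 0], [0, 0, 0], [0, 0, 0], [0, 0, 0]]}}

```text
t: 10.95
tool_pos: [0.5649, 0.0467, 0.0647]
orientation: [-1.915, -0.692, -1.748]
force: [0.3, 0.1, -0.6]
opening: 0.0009
gripper_force: 0.0
```

>>> {"api": "play_rows", "payload": {"slide": [[0.016, 0, -0.0015], [0.016, 0, -0.0015], [0.016, 0, -0.0015], [0.016, 0, -0.0015], [0.016, 0, -0.0015], [0.016, 0, -0.0015], [0.016, 0, -0.0015], [0.016, 0, -0.0015]], "twist": [[0, 0, 0], [0, 0, 0], [0, 0, 0], [0, 0, 0], [0, 0, 0], [0, 0, 0], [0, 0, 0], [0, 0, 0]]}}

```text
t: 11.75
tool_pos: [0.5645, 0.0467, 0.097]
orientation: [-1.916, -0.692, -1.748]
force: [1.8, -0.1, -2.5]
opening: 0.0005
gripper_force: 1.4
```

```bash
python3 -c "
from h import *
log(); lipz(2)"
```

```text
t 11.75 q [-0.84   0.391  2.301  1.567  1.469 -1.122] p [0.5645 0.0467 0.097 ] F [ 1.8 -0.1 -2.5]
[[0.07, 0.637, 0.768], [0.061, -0.771, 0.634], [0.996, 0.003, -0.093]]
lip 0.1264 3437 block 0.2687 477
```

>>> {"api": "play_rows", "payload": {"slide": [[0.018, 0, -0.0017], [0.02, 0, -0.0018], [0.02, 0, -0.0018], [0.02, 0, -0.0018], [0.02, 0, -0.0018], [0.02, 0, -0.0018], [0.02, 0, -0.0018], [0.02, 0, -0.0018]], "twist": [[0, 0, 0], [0, 0, 0], [0, 0, 0], [0, 0, 0], [0, 0, 0], [0, 0, 0], [0, 0, 0], [0, 0, 0]]}}

```text
t: 12.65
tool_pos: [0.5646, 0.0467, 0.1368]
orientation: [-1.916, -0.692, -1.748]
force: [0.5, -2.2, -2.8]
opening: 0.0007
gripper_force: 1.5
```

>>> {"api": "play_rows", "payload": {"slide": [[0.02, 0, -0.0018], [0.02, 0, -0.0018], [0.02, 0, -0.0018], [0.02, 0, -0.0018], [0.02, 0, -0.0018], [0.02, 0, -0.0018], [0.02, 0, -0.0018], [0.02, 0, -0.0018]], "twist": [[0, 0, 0], [0, 0, 0], [0, 0, 0], [0, 0, 0], [0, 0, 0], [0, 0, 0], [0, 0, 0], [0, 0, 0]]}}

```text
t: 13.45
tool_pos: [0.5645, 0.0471, 0.177]
orientation: [-1.915, -0.692, -1.748]
force: [0.3, -2.9, -2.9]
opening: 0.0008
gripper_force: 1.6
```

>>> {"api": "play_rows", "payload": {"slide": [[0.02, 0, -0.0018], [0.02, 0, -0.0018], [0.02, 0, -0.0018], [0.02, 0, -0.0018], [0.018, 0, -0.0016], [0.015, 0, -0.0014], [0.01, 0, -0.001], [0.005, 0, -0.0005]], "twist": [[0, 0, 0], [0, 0, 0], [0, 0, 0], [0, 0, 0], [0, 0, 0], [0, 0, 0], [0, 0, 0], [0, 0, 0]]}}

```text
t: 14.25
tool_pos: [0.5645, 0.0472, 0.209]
orientation: [-1.915, -0.692, -1.748]
force: [-0.4, -2.2, -2.9]
opening: 0.0001
gripper_force: 1.4
```

```bash
python3 -c "
from h import *
log(); lipz(4); shot('scene','s4'); shot('wrist','w4')
a=cv2.imread('pics/tz.png');c=cv2.imread('pics/s4.png');b=cv2.imread('pics/w4.png')
B=lambda x,w,h:cv2.resize(x,(w,h),interpolation=cv2.INTER_CUBIC)
cv2.imwrite('pics/v4.png',np.vstack([np.hstack([B(a[210:260,420:500],400,250),B(c[80:130,225:305],400,250)]),np.hstack([B(b,400,300),B(a[130:355,220:520],400,300)])]))
"
```

```text
t 14.25 q [-0.839 -0.04   2.413  1.536  1.476 -0.802] p [0.5645 0.0472 0.209 ] F [-0.4 -2.2 -2.9]
[[0.069, 0.637, 0.768], [0.061, -0.771, 0.634], [0.996, 0.003, -0.092]]
lip 0.2382 8357 block nan 0
  return _methods._mean(a, axis=axis, dtype=dtype,
  ret = ret.dtype.type(ret / rcount)
```

View pics/v4.png

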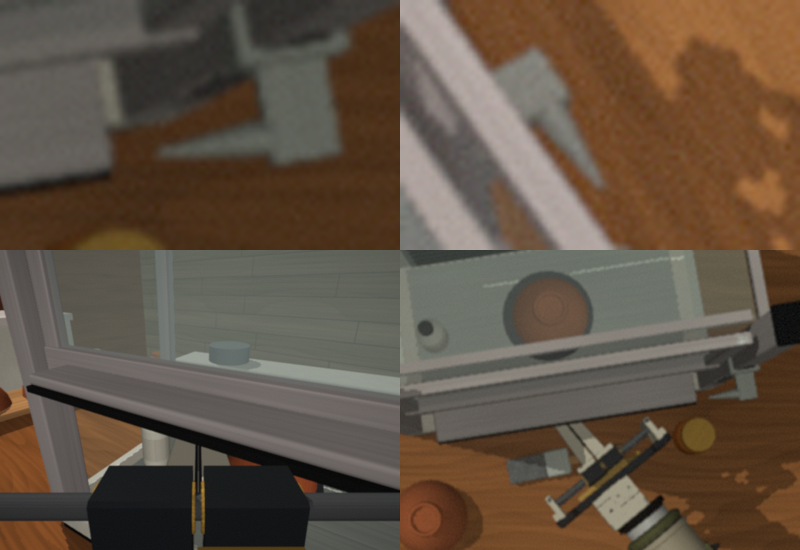

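Run:
```python
from h import *
D=[]
for i in range(10): shot('top','tz'); P,d,p,k,T=load('tz'); D.append(P)
D=np.array(D); D[abs(D[...,2]-.26)>.04]=np.nan
Z=np.nanmedian(D,0)[...,2]; n=np.isfinite(D[...,2]).sum(0)
np.set_printoptions(linewidth=200)
Y=np.where(n>=6,np.round(Z*1000),0)
print('cols 446..490'); 
for v in range(212,246): print(v,' '.join('%3d'%x for x in Y[v,446:492]))
```

```text
cols 446..490
212 296 292 290 288 286 284 291 298   0   0   0   0   0   0   0   0   0   0 298 275 277 276 278 283 291 297   0   0   0   0   0   0   0   0   0   0   0   0   0   0   0   0   0   0   0   0
213 280 278 276 273 273 281 289 296   0   0   0 299 297 295 293 291 288 285 267 273 276 278 277 283 290 296   0   0   0   0   0   0   0   0   0   0   0   0   0   0   0   0   0   0   0   0
214 265 263 259 265 272 280 286 291 291 289 287 286 282 279 276 275 230 258 267 274 275 277 276 281 288 295   0   0   0   0   0   0   0   0   0   0   0   0   0   0   0   0   0   0   0   0
215 252 252 255 263 270 276 279 278 274 274 270 268 266 263 259 222 229 259 266 273 275 276 278 280 286 294   0   0   0   0   0   0   0   0   0   0   0   0   0   0   0   0   0   0   0   0
216 253 252 253 259 264 267 265 262 258 257 252 251 252 252   0 223 228 257 264 273 276 277 276 278 286 291 299   0   0   0   0   0   0   0   0   0   0   0   0   0   0   0 299   0   0   0
217 253 252 251 253 252 252 253 253 252 251 252 252 251 251   0   0 227 256 263 270 274 276 275 277 286 291 297   0   0   0   0   0   0   0   0   
[... 4657 characters left out ...]
   0   0 262 268 268 269 269 267 266   0   0   0   0   0   0   0   0   0   0   0   0
243   0   0   0   0   0   0   0   0   0   0   0   0   0   0   0   0   0   0   0   0   0   0   0   0   0   0   0   0   0   0   0   0   0   0   0   0   0   0   0   0   0   0   0   0   0   0
244   0   0   0   0   0   0   0   0   0   0   0   0   0   0   0   0   0   0   0   0   0   0   0   0   0   0   0   0   0   0   0   0   0   0   0   0   0   0   0   0   0   0   0   0   0   0
245   0   0   0   0   0   0   0   0   0   0   0   0   0   0   0   0   0   0   0   0   0   0   0   0   0   0   0   0   0   0   0   0   0   0   0   0   0   0   0   0   0   0   0   0   0   0<stdin>:5: RuntimeWarning: All-NaN slice encountered
```

Collar top is 276 mm, so the tip is at 264 mm, and the pointer's ridge agrees. The lip is at 238 mm, so I'll raise it 26 mm.

>>> {"api": "play_rows", "payload": {"slide": [[0.014, 0, -0.0013], [0.016, 0, -0.0015], [0.016, 0, -0.0015], [0.016, 0, -0.0015], [0.016, 0, -0.0015], [0.014, 0, -0.0013], [0.008, 0, -0.0007], [0.004, 0, -0.0003]], "twist": [[0, 0, 0], [0, 0, 0], [0, 0, 0], [0, 0, 0], [0, 0, 0], [0, 0, 0], [0, 0, 0], [0, 0, 0]]}}

```text
t: 15.85
tool_pos: [0.5645, 0.0472, 0.2351]
orientation: [-1.915, -0.692, -1.748]
force: [-0.2, -1.6, -2.4]
opening: 0.0004
gripper_force: 1.4
```

```bash
python3 -W ignore -c "
from h import *
log(); lipz(6)"
```

```text
t 15.85 q [-0.839 -0.135  2.427  1.529  1.479 -0.72 ] p [0.5645 0.0472 0.2351] F [-0.2 -1.6 -2.4]
[[0.069, 0.637, 0.768], [0.061, -0.771, 0.634], [0.996, 0.003, -0.092]]
lip 0.2643 13181 block nan 0
```

>>> {"api": "play_rows", "payload": {"slide": [[-0.01, 0, 0.001], [-0.03, 0, 0.003], [-0.04, 0, 0.004], [-0.04, 0, 0.004], [-0.04, 0, 0.004], [-0.04, 0, 0.004], [-0.04, 0, 0.004], [-0.02, 0, 0.002]], "twist": [[0, 0, 0], [0, 0, 0], [0, 0, 0], [0, 0, 0], [0, 0, 0], [0, 0, 0], [0, 0, 0], [0, 0, 0]]}}

```text
t: 16.95
tool_pos: [0.5647, 0.0476, 0.1682]
orientation: [-1.916, -0.69, -1.746]
force: [0.6, -0.4, 0.1]
opening: 0.0002
gripper_force: 0.0
```

>>> {"api": "play_rows", "payload": {"slide": [[-0.002, -0.012, -0.022], [-0.002, -0.012, -0.022], [-0.002, -0.012, -0.022], [-0.002, -0.012, -0.022], [-0.002, -0.012, -0.022], [-0.002, -0.012, -0.022], [-0.002, -0.012, -0.022], [0, 0, 0]], "twist": [[0, 0, 0], [0, 0, 0], [0, 0, 0], [0, 0, 0], [0, 0, 0], [0, 0, 0], [0, 0, 0], [0, 0, 0]]}}

```text
t: 17.75
tool_pos: [0.5213, 0.0386, 0.1695]
orientation: [-1.916, -0.691, -1.748]
force: [0.1, 1.0, 0.0]
opening: 0.0004
gripper_force: 0.0
```

```bash
python3 -W ignore -c "
from h import *
log(); lipz(6)"
```

```text
t 17.75 q [-0.965  0.045  2.455  1.449  1.546 -0.934] p [0.5213 0.0386 0.1695] F [0.1 1.  0. ]
[[0.07, 0.636, 0.768], [0.061, -0.771, 0.633], [0.996, 0.003, -0.092]]
lip 0.2644 13163 block nan 0
```

The lip stayed at 264.4 mm with the hand clear, so I'm handing in.

```bash
python3 -c "
from plant import robot
print(robot.close_job())"
```

```text
the job is handed in; nothing more can be done
None
```

I pushed the sash up from below until the top of its lip measured 264.4 mm, against about 264 mm for the pointer tip. It stayed there after the hand moved clear, and I handed the job in at about 18 s. The hand-in gave no verdict, and I did not re-measure the ware, though I saw no contact with it.

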